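Open the latched ingredient chest by its pop-out T-handle

TASK

Open the steel ingredient chest: press the round button in the recessed T-handle so that the handle pops out, turn the handle clockwise until the lid comes off its latch, then raise the lid by it until the gas struts take over, and let it swing fully open. Press the button gently, with no more than 15 N, and leave everything else on the counter alone.

Things in the scene. Friction and masses are not known exactly. Their poses are not given: they have to be found in the camera images.
- chest: Steel ingredient chest, fixed: 360 (x) by 380 (y), 172 high with its lid shut. Origin: on the counter straight below the T-handle's turning axis. x from front edge (x = -85) to back (275), y left, z up. The lid's flat top is at z = 172; a dial thermometer (48 across, 10 high, at x 20, y 125) and a valve knob (24 across, 15 high, at x 20, y -125) stand on it too.
- handle_seat (a point): Middle of the T-handle's recess, level with the shut lid's top, on the turning axis; fixed to the chest, same axes. The recess is a black dish 122 (x) by 29 (y), 22 deep. Pushed in, the bar lies in it fore and aft (along x), 1 below the lid's top, too deep for fingers to grip. Popped out, the bar's centre is 22 above the lid's top.
- handle_bar (a point): Centre of the T-handle's round metal bar, 18 thick, 112 long, on a central stem under the button; moves with the handle. Own x runs along the bar, z points out of the lid. The handle turns about the stem, square to the lid through this point.
- button: Round release button, 15 across, flat top, on the bar's middle. Origin: the bar's centre (not its top). Its screw-on cap's top is set somewhere from 16 to 25 above that point, which no reading shows. It goes 5 down against 2 to 5 N, then hard, and frees the handle after about 4.5. A 7 to 11 N spring drives the handle out as the finger backs off; back off at 0.1 m/s or less.
- lid_hinge (a point): Middle of the lid's hinge line, fixed on the chest at its x = 265, z = 136; the line runs along the chest's y.
- handle_out (a joint): How far the T-handle has come out, m: 0 latched in, 0.032 fully out. Pushed down again, it yields on its spring.
- latch_turn (a joint): Turn of the T-handle, rad: 0 latched (bar fore and aft), growing clockwise seen from above; stop at 1.60 (bar parallel to the hinge). Pushed in, it has only 0.1 of play in its recess. It turns against 0.1 to 0.3 N m, as the rim seal loads the cam; the cam leaves its keeper at about 1.2. It stays where it is left.
- lid (a joint): Opening of the lid, rad: 0 shut, 1.30 fully open (stop). Unlatched, it rises by itself to 0.02 on its rim seal. About 0.8 kg, but gas struts carry most: 2 to 5 N at the handle lifts it, it stays where it is left up to 0.33, and above 0.40 the struts swing it fully open in some 4 s. The bar rides up and away on an arc about the hinge; round, it can pivot between pads that grip it beside the button.
- mixing_bowl: Bystander: steel mixing bowl, 160 across, 80 high. Loose; leave it alone. Origin: centre of its underside.
- palette_knife: Bystander: palette knife with a dark wooden handle, 260 long, lying flat. Loose; leave it alone. Origin: centre of its underside.
- nozzle: Bystander: small steel piping nozzle, a cone 34 across and 45 high, in front of the chest. Loose; leave it alone. Origin: centre of its underside.
- cake_ring: Bystander: open steel cake ring, 90 across, 45 high. Loose; leave it alone. Origin: centre of its underside.
- nut_jar: Bystander: amber glass jar with a steel cap, 80 across, 120 high. Loose; leave it alone. Origin: centre of its underside.
- measure: Bystander: steel measuring mug, 90 across, 100 high. Loose; leave it alone. Origin: centre of its underside.

How it is judged:
By the outcome, as a careful person would: the job done as asked, in the order asked, and still so for the second after the job is handed in, with the robot touching nothing.
It also fails if it takes over 66 s, if anything falls off the work surface, if the arm or the gripper's body presses on something with over 40 N, if the wrist force passes 120 N, or if a joint passes its speed limit or range.

ROBOT

A 6-joint arm with a two-finger parallel gripper is mounted at the origin on the work surface. World frame = base frame: x ahead of the robot, y to its left, z up, the work surface at z = 0. Lengths are in m, angles in rad, forces in N, time in s.
With the tool pointing down it reaches from about 0.375 to 0.9 m from the base axis. Payload 3.1 kg.
Tool frame: the origin (TCP) lies at the very end of the fingers, on their centre line; the grasp point (between the pads) lies 19 mm behind it (manip.hold_point_z is the distance from the TCP to the grasp point, in m); y points along the fingers, z is the direction in which the jaws open and shut, and the axes are right-handed (so a half turn about y gives the same grasp; the last joint's range is limited). The gripper opens to 85 mm and grips with 20 to 120 N. Pads are 22 mm wide; open, the fingers measure 114 mm over their backs; the gripper's body (76 mm by 85 mm) begins 54 mm behind the grasp point. The pads swing forward as they close: fully open they stand 13 mm farther back than shut.
Start: joints at [-1.389, 0.527, 1.433, -0, 1.181, -0.178], TCP at [0.22, -0.585, 0.231] pointing down, gripper open.
Joint ranges: [-3.08, 3.08], [-0.75, 2.2], [0.22, 2.44], [-1.43, 4.57], [0, 2.65], [-2.85, 2.85]. Speed limits (rad/s): [2.79, 2.79, 3.14, 3.14, 3.14, 3.14].

INTERFACE

Orientations are given as a unit quaternion [x, y, z, w].
In Python, from station import manip, eyes, workorder gives the robot as it stands. The module is installed in compiled form; this text tells all that it offers.
- The arm moves only by the shell command python3 -m jog 'ROWS' [OPENING] [FORCE]. ROWS is JSON, a list of rows, each a list of 2 entries, a list of its own where there are three numbers: the shift along the tool's x, y, z in cm, then the turn about the tool's y in rad. A call has 1 to 20 rows; each row is the pose to reach, as a shift and turn from the pose commanded when the call began, along the tool's axes at that moment; what a row does not reach only later rows make up. A row lasts 1/12 s, in which the tool goes at most 41.7 mm and 7.16 degrees, less where a joint would pass 70% of its speed; a pose out of reach is approached as far as the arm can. A call with a gripper value outside its range is refused whole. OPENING is the finger opening in cm, from 0 to 8.54, set as the call begins (- or left out, the last holds). The fingers move at their own pace and stop on an object; FORCE is the grip in N (left out, the last holds). Time passes only in rows, so rows that repeat a pose let the fingers close. It gives the time, the measured TCP pose, the force and the opening at its end, in the units of the state.
- manip.sense(): the state, without advancing time (a new reading comes with each control period).
- eyes.snapshot(name): name is "scene" or "top"; returns a dict with "frame" (420x560x3 uint8, red, green, blue), "vfov" (degrees; the focal length in pixels is half the picture's height over the tangent of half this angle, whatever the lens; pixels are square), "cx", "cy" (the principal point, pixels), "rvec" (rotation vector, rad) and "tvec" (3), from world to camera coordinates, as OpenCV has them. Camera axes: x right, y down, z forward; pixel columns grow to the right and rows downward; lengths in m; the calibration is good to about 2 mm. A picture is of the moment at which its call begins. There is no depth.
- workorder.sign_off(): hands the job in, once; it reports no verdict.
The state is a dict: "t": time; "q": joint angles; "qd": joint speeds; "tau": joint torques, N m; "tcp_pos": TCP position; "tool_rot": TCP orientation; "force": force on the tool from outside, world axes, zero at the start; "ft_torque": the same for the moment, N m; "finger_gap": opening from 0.0 (shut) to 1.0 (fully open).
Only numpy, scipy, OpenCV 4.12 (cv2) and the standard library are available. Lean on these libraries where they do the work, as an engineer would, in place of code of your own. Each camera call takes 0.05 s, during which the arm holds its last target. There are 200 camera calls.

## Working session

There is one attempt and no reset: what is moved stays moved. The work goes in short steps, Python scripts to look and compute and a shell command to move; the robot and the scene stay as the last step left them, time stands still between calls to the robot, and variables do not carry over. Pictures are saved under pics/ and viewed, about 8 in all and at most 12, crops included, and the job is handed in when it is done.

```bash
mkdir -p pics; cat > h.py <<'E'
import numpy as np, cv2
from station import manip, eyes, workorder
def snap(n,f):
    s=eyes.snapshot(n); cv2.imwrite(f'pics/{f}.png',s['frame'][:,:,::-1]); np.save(f'pics/{f}.npy',s,allow_pickle=True); return s
def load(f): return np.load(f'pics/{f}.npy',allow_pickle=True).item()
def K(s):
    f=s['frame'].shape[0]/2/np.tan(np.radians(s['vfov'])/2); return np.array([[f,0,s['cx']],[0,f,s['cy']],[0,0,1]])
def ray(s,u,v):
    R=cv2.Rodrigues(np.array(s['rvec'],float))[0]; t=np.array(s['tvec'],float).reshape(3)
    d=R.T@np.linalg.inv(K(s))@[u,v,1]; return -R.T@t,d
def on(s,u,v,z):
    o,d=ray(s,u,v); return o+d*(z-o[2])/d[2]
def proj(s,p):
    return cv2.projectPoints(np.array(p,float).reshape(-1,1,3),np.array(s['rvec'],float),np.array(s['tvec'],float),K(s),None)[0].reshape(-1,2)
E
python3 - <<'E'
from h import *
a=snap('scene','s0');b=snap('top','t0')
for s in(a,b): print({k:v for k,v in s.items() if k!='frame'}, ray(s,280,210))
cv2.imwrite('pics/both.png',cv2.resize(np.hstack([a['frame'],b['frame']])[:,:,::-1],(800,300)))
st=manip.sense();print(st)
E
```

```text
{'vfov': 42.85604357544523, 'cx': 286.6530951376579, 'cy': 210.78870211194914, 'rvec': array([ 0.31862342,  3.06193964, -0.47424474]), 'tvec': array([ 0.54953519, -0.10161994,  1.67986855])} (array([0.65443543, 0.48020441, 1.57333781]), array([-0.04561224, -0.30047544, -0.95278056]))
{'vfov': 52.32986421400166, 'cx': 281.19988868529475, 'cy': 204.66675298958197, 'rvec': array([ 2.12295619, -2.11772457,  0.139655  ]), 'tvec': array([0.03154804, 0.5745946 , 1.03076112])} (array([ 0.39789856, -0.0028182 ,  1.11143669]), array([ 0.15141087,  0.03598279, -0.98789855]))
{'t': 0.1, 'q': array([-1.38948332e+00,  5.28383672e-01,  1.43381029e+00,  1.12594746e-06,
        1.18145051e+00, -1.78515821e-01]), 'qd': array([ 0.00031882, -0.001351  , -0.00319311,  0.0009036 , -0.00117537,
        0.00267878]), 'tau': array([-5.91236858e-04, -4.43306279e+01, -1.78585607e+01, -1.67719727e-04,
        3.88849454e-03,  2.61671414e-05]), 'tcp_pos': array([ 0.21996577, -0.58428917,  0.23041358]), 'tool_rot': array([-0.12653391,  0.69641847, -0.69496761,  0.12653262]), 'force': array([0.06538555, 0.28286116, 0.21315627]), 'ft_torque': array([-0.05441811,  0.02520732,  0.00486416]), 'finger_gap': 0.9979541941451493}
```

View pics/t0.png

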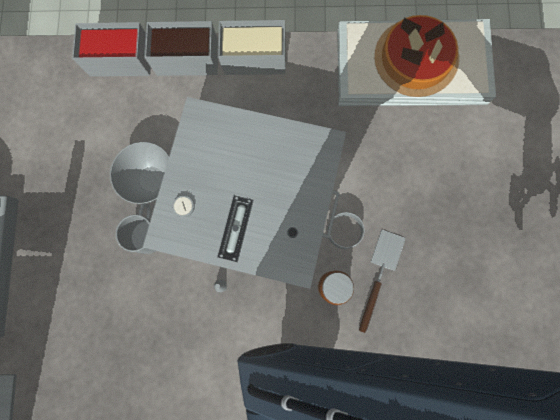

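View pics/s0.png

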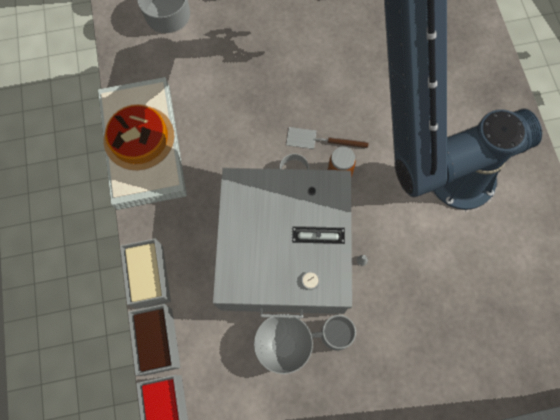

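The top view shows the dish at about (236,228), the thermometer at (184,206) and the knob at (292,232). In the scene view the dish is at about (318,235). Next I measure the dish and lid features.

```bash
python3 - <<'E'
from h import *
a,b=load('s0'),load('t0')
for n,s,(x0,y0,x1,y1) in(('s',a,(285,220,352,250)),('t',b,(210,188,262,270))):
    g=cv2.cvtColor(s['frame'],cv2.COLOR_RGB2GRAY)
    m=np.zeros_like(g); m[y0:y1,x0:x1]=(g[y0:y1,x0:x1]<60)*255
    cs=cv2.findContours(m,cv2.RETR_EXTERNAL,cv2.CHAIN_APPROX_NONE)[0]; c=max(cs,key=cv2.contourArea)
    w=np.array([on(s,*p,.172)[:2] for p in c[:,0]+0.0],np.float32)
    r=cv2.minAreaRect(w*1000); print(n,cv2.boundingRect(c),'rect',r, np.round(cv2.boxPoints(r)))
for n,p in(('th s',(310,281)),('kn s',(312,190))):print(n,on(a,*p,.182))
for n,p in(('th t',(184,206)),('kn t',(292,232))):print(n,on(b,*p,.182))
def up(s,x,y,w,h,k): return cv2.resize(s['frame'][y:y+h,x:x+w,::-1],None,fx=k,fy=k,interpolation=cv2.INTER_CUBIC)
A=up(a,285,210,70,50,7);B=up(b,205,185,70,90,6)
im=np.zeros((560,920,3),np.uint8);im[:350,:490]=A;im[:540,500:920]=B
cv2.imwrite('pics/crop0.png',cv2.resize(im,(800,487)))
E
```

```text
s (293, 231, 51, 12) rect ((502.1922607421875, 133.86326599121094), (29.614086151123047, 135.6033935546875), 76.82148742675781) [[433. 135.]
 [565. 104.]
 [572. 133.]
 [440. 164.]]
t (223, 201, 29, 60) rect ((499.3255310058594, 126.11370086669922), (32.226165771484375, 136.30563354492188), 76.30936431884766) [[429. 127.]
 [562.  94.]
 [569. 126.]
 [437. 158.]]
th s [0.55028039 0.24874857 0.182     ]
kn s [0.48970166 0.00291855 0.182     ]
th t [0.54930531 0.24444603 0.182     ]
kn t [0.49182703 0.00457978 0.182     ]
```

View pics/crop0.png

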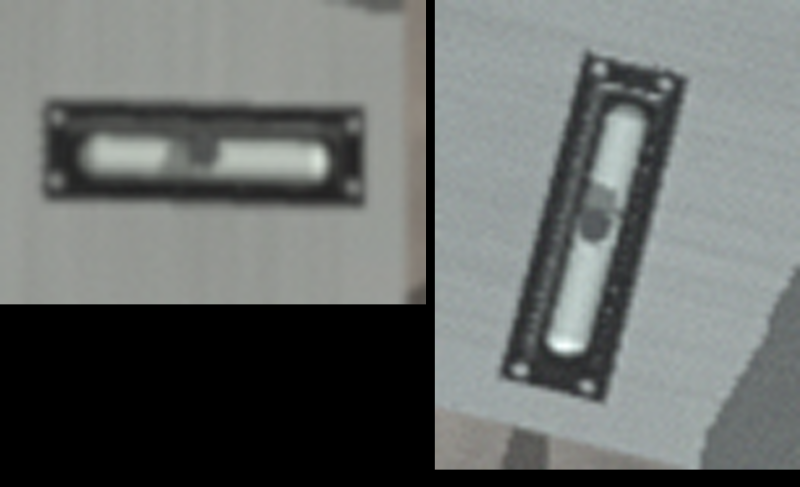

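The crops show a black bezel with screws around the dish, the shiny bar, and the round button with its shadow at the middle. The bezel centre is at about (317.7,234.6) in the scene view and (235.1,228.0) in the top view.

```bash
python3 - <<'E'
from h import *
from scipy.optimize import least_squares
a,b=load('s0'),load('t0')
print(on(a,317.7,234.6,.172),on(b,235.1,228.0,.172))
r=least_squares(lambda p:np.r_[proj(a,p)[0]-[317.7,234.6],proj(b,p)[0]-[235.1,228.0]],[.5,.13,.17]);print('tri',r.x,r.fun)
# knob/thermometer yaw by masks
for n,s,pt,pk in(('s',a,(310,281),(312,190)),('t',b,(184,206),(292,232))):
    f=s['frame'].astype(int);g=f.mean(2);out=[]
    for (x,y),z,dark in((pt,.182,0),(pk,.187,1)):
        R=13 if not dark else 7
        w=f[y-R:y+R+1,x-R:x+R+1]; m=(w[...,0]-w[...,2]>12) if not dark else (w.mean(2)<60)
        v,u=np.nonzero(m); out.append(on(s,u.mean()+x-R,v.mean()+y-R,z)[:2]); 
    d=out[0]-out[1]; th=np.arctan2(-d[0],d[1]); mid=(out[0]+out[1])/2
    print(n,out,np.linalg.norm(d),'yaw',th,'orig',mid-.02*np.array([np.cos(th),np.sin(th)]))
from scipy.spatial.transform import Rotation as Ro
st=manip.sense();print(Ro.from_quat(st['tool_rot']).as_matrix().round(3),st['tcp_pos'])
E
```

```text
[0.50153263 0.12785735 0.172     ] [0.50149835 0.13077963 0.172     ]
tri [0.50138718 0.12970233 0.17762233] [ 0.30999926  0.09511385  0.13077604 -0.2296367 ]
s [array([0.54900015, 0.24540907]), array([0.49254256, 0.00589395])] 0.24607916027565743 yaw -0.2314905518448471 orig [0.50130485 0.13024008]
t [array([0.54984736, 0.24796606]), array([0.49132276, 0.00398879])] 0.2508984672648341 yaw -0.23542895580181294 orig [0.50113677 0.13064263]
[[-0.936 -0.     0.352]
 [-0.352  0.002 -0.936]
 [-0.    -1.    -0.002]] [ 0.21996577 -0.58428917  0.23041358]
```

```bash
python3 -m jog '[[[-5,0,-5.6],-0.2],[[-10,0,-11],-0.4],[[-15,0,-17],-0.6],[[-20,0,-22],-0.9],[[-25,0,-28],-1.1],[[-30,0,-33],-1.3],[[-35,0,-39],-1.6],[[-40,0,-45],-1.9],[[-45,0,-50],-2.2],[[-51.5,0,-57],-2.548],[[-51.5,0,-57],-2.548],[[-51.5,0,-57],-2.548],[[-51.5,0,-57],-2.548],[[-51.5,0,-57],-2.548],[[-51.5,0,-57],-2.548],[[-51.5,0,-57],-2.548],[[-51.5,0,-57],-2.548],[[-51.5,0,-57],-2.548],[[-51.5,0,-57],-2.548],[[-51.5,0,-57],-2.548]]' 0 30
python3 - <<'E'
from h import *
from scipy.spatial.transform import Rotation as Ro
s=manip.sense();R=Ro.from_quat(s['tool_rot']).as_matrix();print(s['q'].round(3),R.round(3));print('zang',np.arctan2(R[1,2],R[0,2]),'want',np.pi/2-.234)
e=np.array([.5013,.1298,.231])-s['tcp_pos'];print('err tool cm',(R.T@e*100).round(2))
E
```

```text
t: 1.77
tcp_pos: [0.5027, 0.1338, 0.2311]
tool_rot: [-0.7, 0.095, -0.096, 0.701]
force: [-0.4, -0.1, -0.8]
finger_gap: -0.004
[ 4.400e-02  3.870e-01  1.695e+00  1.000e-03  1.058e+00 -1.256e+00] [[ 0.964  0.002  0.267]
 [-0.267  0.001  0.964]
 [ 0.001 -1.     0.002]]
zang 1.3001657968339153 want 1.3367963267948966
err tool cm [-0.03  0.01 -0.43]
```

```bash
python3 -m jog '[[[0,1.5,0],0],[[0,3,0],0],[[0,3,0],0],[[0,3,0],0]]'
cat > e.py <<'E'
from h import *
from scipy.spatial.transform import Rotation as Ro
import sys
s=manip.sense();R=Ro.from_quat(s['tool_rot']).as_matrix();o=np.array([.5013,.1298]);ex=np.array([np.cos(-.234),np.sin(-.234)])
print('zang',np.arctan2(R[1,2],R[0,2]).round(4),'q',s['q'].round(2),'F',s['force'].round(2),'tcp',s['tcp_pos'].round(4),'err tool cm',(R.T@(np.r_[o,s['tcp_pos'][2]]-s['tcp_pos'])*100).round(2))
E
python3 e.py; python3 - <<'E'
from h import *
a=snap('scene','s1');b=snap('top','t1')
def up(s,x,y,w,h,k): return cv2.resize(s['frame'][y:y+h,x:x+w,::-1],None,fx=k,fy=k,interpolation=cv2.INTER_CUBIC)
cv2.imwrite('pics/c1.png',np.hstack([up(a,260,180,100,100,4),up(b,190,180,100,100,4)]))
E
```

```text
t: 2.1
tcp_pos: [0.5006, 0.1299, 0.2006]
tool_rot: [0.7, -0.1, 0.098, -0.7]
force: [-0.2, -0.7, -0.2]
finger_gap: 0.0
zang 1.2891 q [ 0.04  0.43  1.73  0.    0.99 -1.25] F [-0.22 -0.74 -0.23] tcp [0.5006 0.1299 0.2006] err tool cm [ 0.07 -0.    0.01]
```

View pics/c1.png

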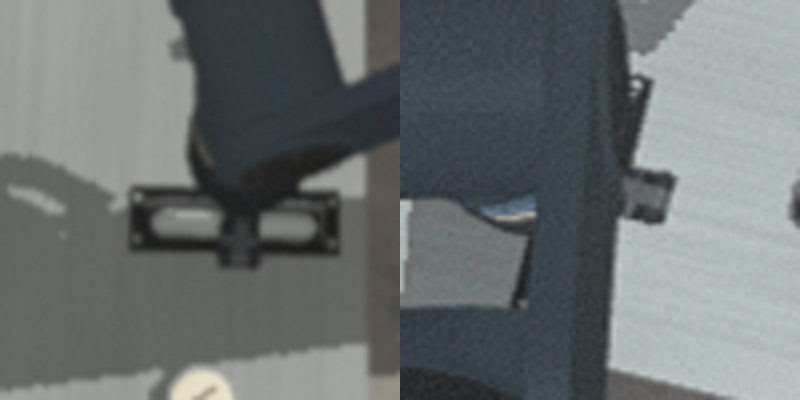

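```bash
python3 - <<'E'
from h import *
a,b=load('s1'),load('t1');p=np.array([.5006,.1299,.2006]);z=np.array([.28,.96,0])
for n,s,o in(('s',a,(260,180)),('t',b,(190,180))):
  print(n,[((proj(s,q)[0]-o)*4).round() for q in(p,p+.0145*z,p-.0145*z,p+[0,0,.05],np.array([.5013,.1298,.185]))])
E
```

```text
s [array([235., 210.]), array([234., 231.]), array([236., 189.]), array([239., 189.]), array([233., 216.])]
t [array([175., 188.]), array([149., 180.]), array([200., 195.]), array([161., 177.]), array([179., 190.])]
```

```bash
python3 - <<'E'
from h import *
b=load('t1');f=b['frame'][130:290,150:330,::-1]
f=(255*(f/255.)**.5).astype(np.uint8)
for q in([.5006,.1299,.2006],[.5006,.1299,.25]):
    u,v=proj(b,q)[0]; cv2.circle(f,(int(round(u-150)),int(round(v-130))),1,(0,0,255),-1)
a=load('s1');g=a['frame'][150:290,240:400,::-1];g=(255*(g/255.)**.5).astype(np.uint8)
A=cv2.resize(f,(450,400),interpolation=cv2.INTER_CUBIC);B=cv2.resize(g,(340,300),interpolation=cv2.INTER_CUBIC)
im=np.zeros((400,790,3),np.uint8);im[:,:450]=A;im[:300,450:]=B;cv2.imwrite('pics/c2.png',im)
E
```

```text
(no output)
```

View pics/c2.png

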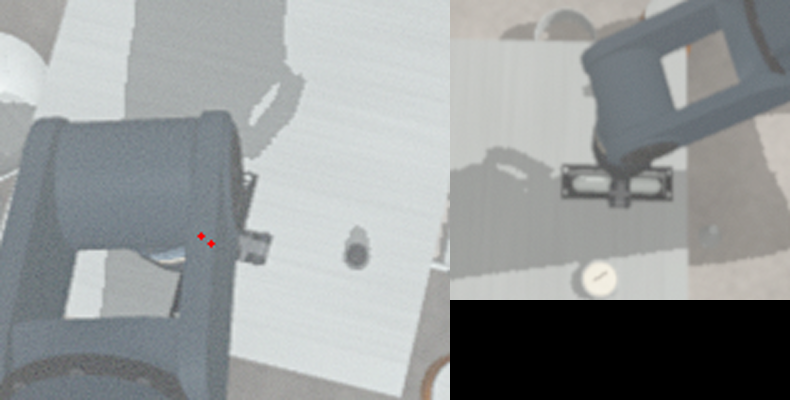

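The two dark stubs are the gripper's knuckles, one on each side, so the fingers are centred over the button. Now I descend to just above the button.

```bash
python3 -m jog '[[[0.07,0.3,0],-0.024],[[0.07,0.7,0],-0.048],[[0.07,1.0,0],-0.048],[[0.07,1.1,0],-0.048],[[0.07,1.1,0],-0.048],[[0.07,1.1,0],-0.048]]'; python3 e.py
python3 -m jog '[[[0,0.05,0],0],[[0,0.1,0],0],[[0,0.1,0],0]]'; python3 -m jog '[[[0,0.05,0],0],[[0,0.1,0],0],[[0,0.1,0],0]]'
```

```text
t: 2.7
tcp_pos: [0.5021, 0.1297, 0.1902]
tool_rot: [0.702, -0.083, 0.082, -0.702]
force: [0.3, -1.2, 0.3]
finger_gap: 0.002
zang 1.3369 q [ 0.04  0.44  1.74 -0.    0.96 -1.3 ] F [ 0.26 -1.21  0.31] tcp [0.5021 0.1297 0.1902] err tool cm [-0.08  0.   -0.  ]
t: 2.95
tcp_pos: [0.5021, 0.1297, 0.1893]
tool_rot: [0.702, -0.082, 0.082, -0.702]
force: [0.5, -1.1, 0.6]
finger_gap: 0.0
t: 3.2
tcp_pos: [0.502, 0.1297, 0.1882]
tool_rot: [0.702, -0.083, 0.082, -0.702]
force: [-0.5, -0.4, -0.7]
finger_gap: 0.001
```

```bash
for i in 1 2 3; do python3 -m jog '[[[0,0.05,0],0],[[0,0.1,0],0],[[0,0.1,0],0]]' | egrep 'tcp|force'; done
```

```text
tcp_pos: [0.502, 0.1297, 0.1872]
force: [0.9, 0.3, -0.1]
tcp_pos: [0.502, 0.1297, 0.1862]
force: [0.2, 0.1, 0.2]
tcp_pos: [0.502, 0.1297, 0.1852]
force: [-0.6, -0.3, 0.8]
```

```bash
for i in 1 2 3; do python3 -m jog '[[[0,0.05,0],0],[[0,0.1,0],0],[[0,0.1,0],0]]' | egrep 'tcp|force'; done
```

```text
tcp_pos: [0.502, 0.1297, 0.1842]
force: [0.8, -0.1, -0.2]
tcp_pos: [0.502, 0.1297, 0.1832]
force: [-0.6, 0.3, -0.2]
tcp_pos: [0.502, 0.1297, 0.1822]
force: [-0.1, -0.4, -0.0]
```

```bash
for i in 1 2 3; do python3 -m jog '[[[0,0.05,0],0],[[0,0.1,0],0],[[0,0.1,0],0]]' | egrep 'tcp|force'; done
```

```text
tcp_pos: [0.502, 0.1297, 0.1812]
force: [-0.2, 0.4, -0.2]
tcp_pos: [0.5022, 0.1297, 0.1805]
force: [-0.3, -0.9, 2.3]
tcp_pos: [0.5022, 0.1297, 0.1796]
force: [-1.9, 0.2, 4.7]
```

```bash
for i in 1 2; do python3 -m jog '[[[0,0.05,0],0],[[0,0.1,0],0],[[0,0.1,0],0]]' | egrep 'tcp|force'; done
```

```text
tcp_pos: [0.5023, 0.1297, 0.1784]
force: [-0.6, 0.5, 5.2]
tcp_pos: [0.5023, 0.1297, 0.1773]
force: [-0.8, -0.6, 4.6]
```

```bash
python3 -m jog '[[[0,0.03,0],0],[[0,0.05,0],0],[[0,0.05,0],0]]' | egrep 'tcp|force';  python3 -m jog '[[[0,0.02,0],0],[[0,0.03,0],0],[[0,0.03,0],0]]' | egrep 'tcp|force'
```

```text
tcp_pos: [0.5023, 0.1297, 0.177]
force: [-0.7, -0.5, 5.9]
tcp_pos: [0.5024, 0.1297, 0.177]
force: [-1.2, -0.4, 9.8]
```

Bottomed at z 0.177 with about 10 N, after roughly 4–5 mm of travel. Backing off slowly.

```bash
python3 -m jog '[[[0,-0.3,0],0],[[0,-0.6,0],0],[[0,-0.9,0],0],[[0,-1.2,0],0],[[0,-1.6,0],0],[[0,-2,0],0],[[0,-2.4,0],0],[[0,-2.8,0],0],[[0,-3.2,0],0],[[0,-3.7,0],0],[[0,-4.2,0],0],[[0,-4.7,0],0],[[0,-5.2,0],0],[[0,-5.8,0],0],[[0,-6.5,0],0],[[0,-7.5,0],0],[[0,-7.5,0],0]]' 6 40
python3 e.py; python3 - <<'E'
from h import *
a=snap('scene','s2');b=snap('top','t2')
f=lambda s,x,y:(255*(cv2.resize(s['frame'][y:y+120,x:x+120,::-1],(400,400),interpolation=cv2.INTER_CUBIC)/255.)**.6).astype(np.uint8)
cv2.imwrite('pics/c3.png',np.hstack([f(a,260,170),f(b,190,170)]))
E
```

```text
t: 7.87
tcp_pos: [0.5035, 0.1298, 0.2538]
tool_rot: [-0.702, 0.081, -0.084, 0.703]
force: [-0.2, -0.2, -0.2]
finger_gap: 0.702
zang 1.337 q [ 0.04  0.36  1.67  0.    1.11 -1.3 ] F [-0.22 -0.23 -0.23] tcp [0.5035 0.1298 0.2538] err tool cm [-0.21 -0.   -0.05]
```

View pics/c3.png

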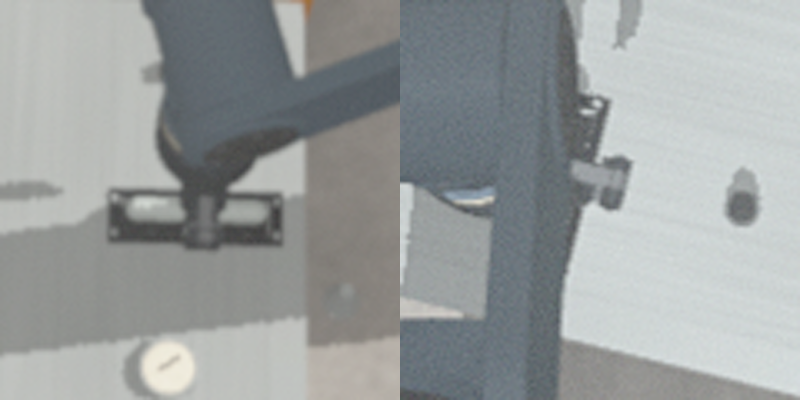

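The bar now appears about 3 px higher against the bezel in the scene view, at (202,208) in the crop. That matches a popped-out handle. Next I descend astride it and grip.

```bash
python3 -m jog '[[[-0.1,0.8,0],0],[[-0.2,1.6,0],0],[[-0.2,2.6,0],0],[[-0.2,3.6,0],0],[[-0.2,4.6,0],0],[[-0.2,5.6,0],0],[[-0.2,6.4,0],0],[[-0.2,7,0],0],[[-0.2,7.2,0],0],[[-0.2,7.2,0],0]]' 6 40; python3 e.py
python3 -m jog '[[[0,0,0],0],[[0,0,0],0],[[0,0,0],0],[[0,0,0],0],[[0,0,0],0],[[0,0,0],0],[[0,0,0],0],[[0,0,0],0],[[0,0,0],0]]' 0 40; python3 e.py
```

```text
t: 8.8
tcp_pos: [0.4999, 0.1301, 0.1788]
tool_rot: [0.702, -0.083, 0.082, -0.702]
force: [0.3, 0.6, -0.1]
finger_gap: 0.703
zang 1.3369 q [ 0.04  0.46  1.76  0.    0.93 -1.3 ] F [ 0.33  0.61 -0.11] tcp [0.4999 0.1301 0.1788] err tool cm [ 0.15 -0.    0.  ]
t: 9.55
tcp_pos: [0.5006, 0.1301, 0.1801]
tool_rot: [-0.702, 0.082, -0.083, 0.702]
force: [-0.8, -1.1, 6.0]
finger_gap: 0.196
zang 1.3369 q [ 0.04  0.46  1.76 -0.    0.93 -1.3 ] F [-0.83 -1.12  6.  ] tcp [0.5006 0.1301 0.1801] err tool cm [ 0.07  0.   -0.02]
```

```bash
python3 -m jog '[[[0,0,0],0],[[0,0,0],0],[[0.1,-0.2,0],0],[[0.1,-0.35,0],0],[[0.1,-0.35,0],0]]' 2.6 40; python3 -m jog '[[[0,0,0],0],[[0,0,0],0],[[0,0,0],0],[[0,0,0],0],[[0,0,0],0],[[0,0,0],0]]' 0 50; python3 e.py
```

```text
t: 9.97
tcp_pos: [0.5013, 0.1299, 0.1831]
tool_rot: [-0.702, 0.082, -0.083, 0.702]
force: [0.2, 0.3, 0.0]
finger_gap: 0.303
t: 10.47
tcp_pos: [0.5013, 0.1299, 0.1832]
tool_rot: [-0.702, 0.082, -0.083, 0.702]
force: [-0.2, 0.3, 2.2]
finger_gap: 0.191
zang 1.337 q [ 0.04  0.45  1.75  0.    0.94 -1.3 ] F [-0.19  0.31  2.22] tcp [0.5013 0.1299 0.1832] err tool cm [ 0.01  0.   -0.01]
```

```bash
python3 -m jog '[[[0,0,0],0.08],[[0,0,0],0.16],[[0,0,0],0.24],[[0,0,0],0.32],[[0,0,0],0.4],[[0,0,0],0.48],[[0,0,0],0.56],[[0,0,0],0.64],[[0,0,0],0.72],[[0,0,0],0.8],[[0,0,0],0.88],[[0,0,0],0.96],[[0,0,0],1.04],[[0,0,0],1.1],[[0,0,0],1.1]]'; python3 e.py
```

```text
t: 11.72
tcp_pos: [0.5014, 0.1298, 0.1837]
tool_rot: [-0.555, 0.437, -0.438, 0.555]
force: [0.0, -0.3, 5.6]
finger_gap: 0.187
zang 0.2356 q [ 0.04  0.45  1.75 -0.    0.94 -0.2 ] F [ 0.03 -0.32  5.58] tcp [0.5014 0.1298 0.1837] err tool cm [ 0.   -0.   -0.01]
```

```bash
python3 -m jog '[[[0,0,0],0.08],[[0,-0.1,0],0.16],[[0,-0.2,0],0.24],[[0,-0.3,0],0.32],[[0,-0.4,0],0.4],[[0,-0.5,0],0.45],[[0,-0.5,0],0.45],[[0,-0.5,0],0.45],[[0,-0.5,0],0.45]]'; python3 e.py
```

```text
t: 12.47
tcp_pos: [0.5018, 0.1295, 0.1879]
tool_rot: [0.444, -0.55, 0.551, -0.445]
force: [3.0, -2.7, -0.7]
finger_gap: 0.192
zang -0.212 q [ 0.04  0.45  1.74 -0.    0.95  0.25] F [ 3.01 -2.7  -0.72] tcp [0.5018 0.1295 0.1879] err tool cm [-0.02 -0.   -0.06]
```

```bash
python3 -m jog '[[[0,-0.3,0.07],0],[[0,-0.8,0.2],0],[[0,-1.2,0.3],0],[[0,-1.57,0.43],0],[[0,-1.95,0.55],0],[[0,-2.35,0.68],0],[[0,-2.7,0.8],0],[[0,-3.11,0.95],0],[[0,-3.5,1.1],0],[[0,-3.87,1.24],0],[[0,-4.25,1.4],0],[[0,-4.62,1.56],0],[[0,-5,1.73],0],[[0,-5.36,1.9],0],[[0,-5.36,1.9],0],[[0,-5.36,1.9],0]]' 0 35; python3 e.py;python3 - <<'E'
from h import *
a=snap('scene','s3');b=snap('top','t3')
cv2.imwrite('pics/c4.png',np.hstack([s['frame'][60:360,100:500,::-1] for s in(a,b)]))
E
```

```text
t: 13.8
tcp_pos: [0.5187, 0.1256, 0.2414]
tool_rot: [-0.445, 0.551, -0.55, 0.443]
force: [1.7, -4.7, -4.7]
finger_gap: 0.19
zang -0.2128 q [ 0.03  0.39  1.65 -0.    1.1   0.24] F [ 1.74 -4.66 -4.7 ] tcp [0.5187 0.1256 0.2414] err tool cm [-0.04  0.   -1.79]
```

View pics/c4.png

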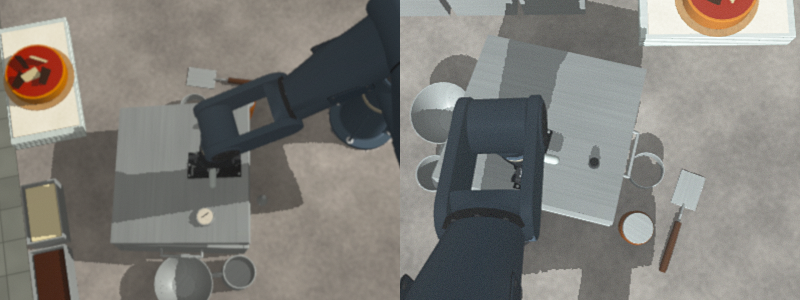

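The handle is crosswise and the lid is rising with it: the front edge and the thermometer at (204,216) have shifted. I continue along the arc to about 0.46 rad.

```bash
python3 -m jog '[[[0,-0.35,0.17],0],[[0,-0.73,0.36],0],[[0,-1.1,0.55],0],[[0,-1.45,0.74],0],[[0,-1.8,0.94],0],[[0,-2.15,1.15],0],[[0,-2.5,1.36],0],[[0,-2.85,1.57],0],[[0,-3.2,1.8],0],[[0,-3.53,2.02],0],[[0,-3.86,2.25],0],[[0,-4.19,2.49],0],[[0,-4.52,2.73],0],[[0,-4.85,2.97],0],[[0,-5.27,3.3],0],[[0,-5.27,3.3],0],[[0,-5.27,3.3],0]]' 0 35; python3 e.py
```

```text
t: 15.32
tcp_pos: [0.5485, 0.1187, 0.2938]
tool_rot: [-0.447, 0.552, -0.548, 0.441]
force: [-4.2, -6.2, -3.3]
finger_gap: 0.188
zang -0.2127 q [ 0.01  0.38  1.51 -0.    1.26  0.23] F [-4.19 -6.19 -3.29] tcp [0.5485 0.1187 0.2938] err tool cm [-0.09  0.04 -4.85]
```

```bash
cat > th.py <<'E'
from h import *
import sys
from scipy.optimize import minimize_scalar
def pt(th,x,y,z):
    c,s=np.cos(th),np.sin(th);X=x-.265;Z=z-.136
    # front (X<0) goes up
    X2=X*c+Z*s;Z2=-X*s+Z*c
    x=.265+X2;z=.136+Z2;a=-.234
    return [.5013+x*np.cos(a)-y*np.sin(a),.1298+x*np.sin(a)+y*np.cos(a),z]
if __name__=='__main__':
    s=snap('scene',sys.argv[1]);f=s['frame'].astype(int)
    m=((f[...,0]-f[...,2]>12)&(f[...,0]>150)).astype(np.uint8);n,l,st,c=cv2.connectedComponentsWithStats(m)
    P=lambda t:proj(s,pt(t,.02,.125,.182))[0]
    best=min(((min(np.linalg.norm(P(t)-c[i]) for t in np.arange(0,1.4,.01)),i) for i in range(1,n) if 30<st[i,4]<900))
    i=best[1];r=minimize_scalar(lambda t:np.linalg.norm(P(t)-c[i]),bounds=(0,1.4),method='bounded')
    print('thermo px',c[i],'area',st[i,4],'theta',r.x,'resid px',r.fun)
E
python3 - <<'E'
E
python3 th.py s4
```

```text
thermo px [294.26315789 272.26900585] area 171 theta 0.436207409991012 resid px 0.2641854744311813
```

```bash
python3 -m jog '[[[0,-0.2,0.1],0],[[0,-0.6,0.3],0],[[0,-1.5,0.6],0],[[0,-4.5,0.9],0],[[0,-8.5,0.9],0],[[0,-12.5,0.5],0],[[0,-15.5,-2],0],[[0,-17.5,-5],0],[[0,-18.5,-8.5],0],[[0,-18.5,-12.5],0],[[0,-18.5,-16],0],[[0,-18.5,-18],0],[[0,-18.5,-18],0],[[0,-18.5,-18],0]]' 4.2 35; python3 e.py; python3 th.py s5
```

```text
t: 16.53
tcp_pos: [0.376, 0.1579, 0.482]
tool_rot: [0.442, -0.549, 0.551, -0.447]
force: [0.4, 0.4, 0.6]
finger_gap: 0.493
zang -0.2111 q [ 0.12 -0.02  1.51  0.    1.64  0.33] F [0.41 0.38 0.59] tcp [0.376  0.1579 0.482 ] err tool cm [ 0.12  0.08 12.84]
thermo px [291.17142857 271.25714286] area 140 theta 0.48714116488608783 resid px 0.39446985443601107
```

```bash
Z='[[0,0,0],0]'; for i in 1 2 3; do python3 -m jog '[[[0,0,0],0],[[0,0,0],0],[[0,0,0],0],[[0,0,0],0],[[0,0,0],0],[[0,0,0],0],[[0,0,0],0],[[0,0,0],0],[[0,0,0],0],[[0,0,0],0],[[0,0,0],0],[[0,0,0],0],[[0,0,0],0],[[0,0,0],0],[[0,0,0],0],[[0,0,0],0],[[0,0,0],0],[[0,0,0],0],[[0,0,0],0],[[0,0,0],0]]' | egrep 't:|force'; python3 th.py s6$i; done
python3 - <<'E'
from h import *
a=load('s63');b=snap('top','t6')
cv2.imwrite('pics/c5.png',cv2.resize(np.hstack([s['frame'][:,:,::-1] for s in(a,b)]),(800,300)))
E
```

```text
t: 18.25
tool_rot: [-0.444, 0.55, -0.55, 0.444]
force: [-0.6, 0.3, 0.0]
thermo px [143.12737127 292.66124661] area 369 theta 1.3999950088931838 resid px 67.97828769756381
t: 19.97
tool_rot: [0.444, -0.55, 0.55, -0.444]
force: [-0.2, 0.0, 0.2]
thermo px [400.14634146 269.46341463] area 41 theta 5.011871924056059e-06 resid px 90.7500163228792
t: 21.68
tool_rot: [0.444, -0.55, 0.55, -0.444]
force: [-0.3, -0.8, 1.2]
thermo px [346.8125 377.    ] area 32 theta 5.011871924056059e-06 resid px 103.5334971812082
```

View pics/c5.png

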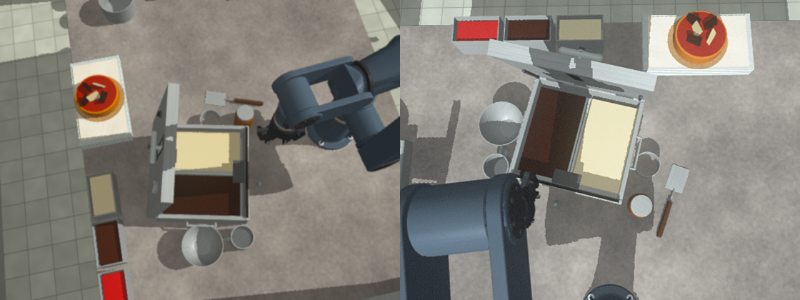

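```bash
python3 -m jog '[[[0,0,0],0],[[0,0,0],0],[[0,0,0],0],[[0,0,0],0],[[0,0,0],0],[[0,0,0],0],[[0,0,0],0],[[0,0,0],0],[[0,0,0],0],[[0,0,0],0],[[0,0,0],0],[[0,0,0],0]]' | egrep 't:|force'
python3 - <<'E'
from th import *
a=load('s63');s=snap('scene','s7');z=load('s0')
d=lambda p,q:cv2.GaussianBlur(cv2.absdiff(p['frame'],q['frame']),(5,5),0).max(2)
print('moved px since 1s ago',(d(a,s)>25).sum())
for t in(1.1,1.2,1.3,1.4):print(t,proj(s,[pt(t,-.085,y,.172) for y in(-.19,.19)]).round().tolist())
A=s['frame'][90:330,180:380,::-1].copy()
for y in(-.19,.19):
    u,v=proj(s,pt(1.3,-.085,y,.172))[0];cv2.circle(A,(int(round(u))-180,int(round(v))-90),2,(0,0,255),-1)
B=z['frame'][90:330,180:380,::-1]
cv2.imwrite('pics/c6.png',cv2.resize(np.hstack([A,B]),(800,480)))
E
```

```text
t: 22.78
tool_rot: [-0.444, 0.55, -0.55, 0.444]
force: [0.2, 0.6, 0.1]
moved px since 1s ago 0
1.1 [[265.0, 121.0], [258.0, 286.0]]
1.2 [[250.0, 118.0], [241.0, 284.0]]
1.3 [[235.0, 116.0], [224.0, 283.0]]
1.4 [[219.0, 115.0], [207.0, 282.0]]
```

View pics/c6.png

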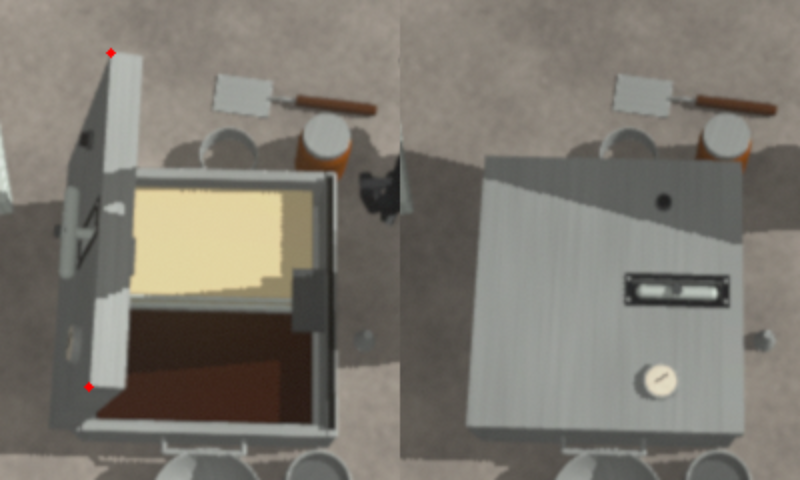

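The lid's top front corners fall on the 1.30 rad predictions at crop (110,53) and (88,387). Nothing has moved for a second, and the bystanders in this crop are where they started.

```bash
python3 -c "
from station import workorder
print(workorder.sign_off())"
```

```text
the job is handed in; nothing more can be done
None
```

The chest is open and the job is handed in at about 23 s of the 66 s allowed; the sign-off gives no verdict.

- **Button:** I pressed it with closed fingers. It resisted with about 5 N over its travel and the highest reading was 9.8 N, at the bottom. The handle popped out as I backed off slowly.
- **Handle and lid:** I gripped the bar at its middle and turned it clockwise about 1.55 rad. I then raised the lid along its arc to about 0.44 rad by the camera, opened the fingers and cleared the arm up and to the front.
- **Final position:** The lid swung fully open by itself. Its top front corners match the positions predicted for 1.30 rad, and nothing moved in the last second.
- **Robot:** The gripper is clear, with wrist force near zero.
- **Bystanders:** The palette knife, jar and nozzle, and the parts of the bowl, measuring mug and cake ring inside the last crop, look unmoved. That was a comparison by eye, not a measurement.

**Checks that disagreed:**
- My thermometer-based lid-angle reading failed once the lid faced away from the camera, with misfits of 68 to 104 px. I ignored those values and used the corner check instead.
- At the end of the lift, the tool height implied about 0.46 rad where the camera gave 0.44. Both are above the 0.40 where the struts take over.

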